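# Hold the spring probe on the lock bolt's ring mark

### The arm

A 6-joint arm with a two-finger parallel gripper is mounted at the origin on the work surface. World frame = base frame: x ahead of the robot, y to its left, z up, the work surface at z = 0. Lengths are in m, angles in degrees, forces in N, time in s.
With the tool pointing down it reaches from about 0.35 to 0.925 m from the base axis. Payload 6.4 kg.
Tool frame: the origin (TCP) lies between the finger pads; the fingertips stand 25 mm ahead of it and the grasp point (between the pads) lies 6 mm ahead of it; z points along the fingers, y is the line along which they close (so a half turn about z gives the same grasp; the last joint's range is limited). The gripper opens to 94 mm and grips with 3 to 60 N. Pads are 16 mm wide; open, the fingers measure 119 mm over their backs; the gripper's body (75 mm by 177 mm) begins 78 mm behind the grasp point.
Start: joints at [56.316, 14.043, 89.255, -0, 76.702, -9.975], TCP at [0.261, 0.595, 0.23] pointing down, gripper open.
Joint ranges: [-179.41, 179.41], [-58.25, 129.5], [7.25, 145.43], [-54.29, 234.29], [11.92, 165.04], [-157.13, 157.13]. Speed limits (degrees/s): [147.25, 147.25, 180, 180, 180, 180].

### API

Orientations are given as a 3x3 rotation matrix whose columns are the frame's x, y, z axes.
In Python, from bench import bot gives the robot as it stands.
- The arm moves only by the tool move_arm, never from a script. Its argument "moves" is a list of rows, each a list of 6 numbers: the shift along the tool's x, y, z each as a share of 100 cm, from -1 to 1, then the turn, a rotation vector about the tool's x, y, z each as a share of 30 degrees, from -1 to 1. In form: [[tx, ty, tz, wx, wy, wz], ...]. A call has 1 to 5 rows; each row is the pose to reach, as a shift and turn from the pose commanded when the call began, along the tool's axes at that moment; what a row does not reach only later rows make up. A row lasts 1/12 s, in which the tool goes at most 41.7 mm and 7.16 degrees, less where a joint would pass 70% of its speed; a pose out of reach is approached as far as the arm can. A call with a number of a shift or a turn outside -1 to 1 is refused whole. A call with a gripper value outside its range is refused whole. "grip" is the closure, from -1 (fully open) to 1 (shut), set as the call begins (left out, the last holds). The fingers move at their own pace and stop on an object; the grip force is fixed at half the most. Time passes only in rows, so rows that repeat a pose let the fingers close. It gives the time, the measured TCP pose, the force, the opening and the grip force at its end, in the units of the state.
- bot.observe(): the state, without advancing time (a new reading comes with each control period).
- bot.grab_frame(name): name is "scene" or "top"; returns a dict with "image" (420x560x3 uint8, red, green, blue), "camera_matrix" (3x3 intrinsics, pixels), "rvec" (rotation vector, rad) and "tvec" (3), from world to camera coordinates, as OpenCV has them. Camera axes: x right, y down, z forward; pixel columns grow to the right and rows downward; lengths in m; the calibration is good to about 2 mm. A picture is of the moment at which its call begins. There is no depth.
- bot.sign_off(): hands the job in; it is judged then, once.
The state is a dict: "time_s": time; "joints": joint angles; "joint_vel": joint speeds; "joint_efforts": joint torques, N m; "ee_pos": TCP position; "eef_rot": TCP orientation; "wrist_force": force on the tool from outside, world axes, zero at the start; "wrist_torque": the same for the moment, N m; "gripper_width": finger opening in m; "gripper_force": force on a finger pad.
Only numpy, scipy, OpenCV 4.12 (cv2) and the standard library are available. Lean on these libraries where they do the work, as an engineer would, in place of code of your own. Each camera call takes 0.05 s, during which the arm holds its last target. There are 200 camera calls.

### The job

Take the spring-tipped probe out of its stand with a light grip (its sleeve is thin: 30 N per finger at most) and hold its tip inside the engraved ring on the sloping nose of the lock bolt, square to that slope, pressed lightly so that the spring tip is about half-way in and never jammed hard. Finish while holding it there; leave the swing arm and everything else on the bench where they are.

Things in the scene. Friction and masses are not known exactly. Their poses are not given: they have to be found in the camera images.
- probe: spring probe, the thinner, taller thing standing in the aluminium stand, 100 g: black round handle 24 mm dia., 78 mm long, above a flange 32 mm dia., 8 mm thick; below it a steel stem 10 mm dia., 45 mm long, then the spring tip. Origin: on the axis at the flange's underside, which rests on the stand's top; z along the axis to the handle's end (86 mm up; mid-handle 47 mm up). Its yaw means nothing.
- probe_tip (a point): the outer end of the probe's spring tip, a 6 mm steel rod with a ball end; on the probe's axis 63 mm below the probe's origin when free, less when the tip is pushed in
- plunger (a joint): how far the probe's spring tip is pushed in, in m: 0 free, 0.010 fully in (hard stop). The spring takes about 1.5 N to start and 4 N at half-way (0.005); 0.5 N for each further mm.
- ring_mark: dark engraved ring (13 mm inside, 19 mm outside dia., centre dot) on the flat sloping nose (30 x 43 mm) of the polished steel lock bolt in the nest of the black swing arm. Origin: ring centre on the surface; z out of the slope, square to it (22 degrees off vertical, leaning away from the arm's pivot); y up the slope. Bolt top 8 mm above the ring, 126 mm above the table.
- swing (a joint): angle of the black steel swing arm about its upright pivot, rad, in the arm's range -0.6 to 0.6; friction (1.5 N m) holds it where it is. The pivot post stands 175 mm from the ring centre horizontally, and its top is about 120 mm above the table.
- stand: fixed aluminium block 160 x 60 x 70 mm (x, y, z), with two upright through holes 15 mm in diameter on its x axis, 50 mm either side of the centre; the spring probe stands in one, the plug gauge in the other. Origin: centre of the underside, on the 20 mm thick walnut board; its top is 90 mm above the table.
- plug_gauge: bystander: short polished steel plug gauge in the stand's other hole, head 38 mm in diameter, 36 mm high above the stand; origin on its axis at the stand's top
- roller_a: bystander: green nylon roller, 42 mm diameter, 22 mm high, flat on the board; origin under its centre
- roller_b: bystander: another such roller
- bus_bar: bystander: copper bar 150 x 25 x 6 mm lying on the board; origin under its centre, x along it
- screwdriver: bystander: screwdriver lying on the board close to the robot; x along it
- housing: bystander: fixed grey cast interlock housing 170 x 95 x 100 mm on the board; origin under its centre
- post: the swing arm's fixed steel pivot post with all it carries (arm, nest, bolt); a flange 84 mm in diameter; origin under its centre on the board's top, on the pivot axis
Things that resemble listed ones, but are neither listed nor needed, are in the scene too. Of the things like the probe, leave any that is blue; of the rest the smaller one is meant.

How it is judged:
By the outcome, as a careful person would: the job done as asked, in the order asked, and still so for the second after the job is handed in, while the arm keeps its last pose, push and grip.
It also fails if it takes over 35 s, if anything falls off the work surface, if the arm or the gripper's body presses on something with over 40 N, if the wrist force passes 120 N, or if a joint passes its speed limit or range.

## Working session

There is one attempt and no reset: what is moved stays moved. The work goes in short steps, Python scripts to look and compute and a tool call to move; the robot and the scene stay as the last step left them, time stands still between calls to the robot, and variables do not carry over. Pictures are saved under pics/ and viewed, at most 10 in all, crops included, and the job is handed in when it is done.

Besides the shell and the picture viewer there is one more tool, called after ">>>" by a JSON object that holds its "name" and its "arguments", one argument or row to a line. move_arm: Moves the arm, as the interface text tells. Its arguments: {"type":"object","properties":{"moves":{"type":"array","items":{"type":"array","items":{"type":"number"}}},"grip":{"type":"number"}},"required":["moves"]}

```bash
mkdir -p pics; ls
cat > h.py <<'E'
import numpy as np, cv2
from bench import bot
def grab(n, save=None):
    f=bot.grab_frame(n); f={k:np.array(v) for k,v in f.items()}
    f['R']=cv2.Rodrigues(f['rvec'].astype(float))[0]; f['t']=f['tvec'].reshape(3)
    if save: cv2.imwrite('pics/'+save,f['image'][:,:,::-1]); np.savez('pics/'+save[:-4],**f)
    return f
def load(s): return dict(np.load('pics/'+s+'.npz'))
def ray(f,u,v):
    d=f['R'].T@np.linalg.inv(f['camera_matrix'])@np.array([u,v,1.]); return -f['R'].T@f['t'], d/np.linalg.norm(d)
def onz(f,u,v,z):
    c,d=ray(f,u,v); return c+d*(z-c[2])/d[2]
def proj(f,p):
    q=f['camera_matrix']@(f['R']@np.array(p,float)+f['t']); return q[:2]/q[2]
def tri(f,a,g,b):
    c1,d1=ray(f,*a);c2,d2=ray(g,*b)
    s=np.linalg.lstsq(np.c_[d1,-d2],c2-c1,rcond=None)[0]
    p,q=c1+s[0]*d1,c2+s[1]*d2; return (p+q)/2,np.linalg.norm(p-q)
E
python3 - <<'E'
from h import *
for n in('scene','top'):
    f=grab(n,n+'0.png'); print(n,-f['R'].T@f['t'],f['R'][2],f['camera_matrix'][0,0])
s=bot.observe(); print(s)
E
```

```text
pics
scene [ 1.3096176  -0.34204384  0.96186685] [-0.63389506  0.24784124 -0.73263345] 465.5392240912593
top [ 0.4461839  -0.0679862   1.04379893] [ 0.1448911   0.0127908  -0.98936493] 388.0461611159999
{'time_s': 0.1, 'joints': array([ 5.63170892e+01,  1.40806169e+01,  8.93150297e+01, -4.02184972e-04,
        7.67018716e+01, -9.97540704e+00]), 'joint_vel': array([-0.02778624, -0.05052098, -0.27076191, -0.07616799,  0.0141136 ,
       -0.05502347]), 'joint_efforts': array([ 2.69570492e-04, -4.16910625e+01, -3.15526879e+01,  6.87181950e-02,
        3.09410098e-02, -3.24134908e-05]), 'ee_pos': array([0.26107218, 0.59474172, 0.22947712]), 'eef_rot': array([[-9.15610461e-01,  4.02065423e-01, -9.38244896e-04],
       [ 4.02066414e-01,  9.15609405e-01, -1.42006579e-03],
       [ 2.88106498e-04, -1.67746385e-03, -9.99998552e-01]]), 'wrist_force': array([-0.38066216, -0.03679135,  0.86914995]), 'wrist_torque': array([-0.00306595, -0.04632253,  0.01338246]), 'gripper_force': 0.0, 'gripper_width': 0.09401870056618365}
```

```bash
ls pics
```

```text
scene0.npz
scene0.png
top0.npz
top0.png
```

View pics/scene0.png

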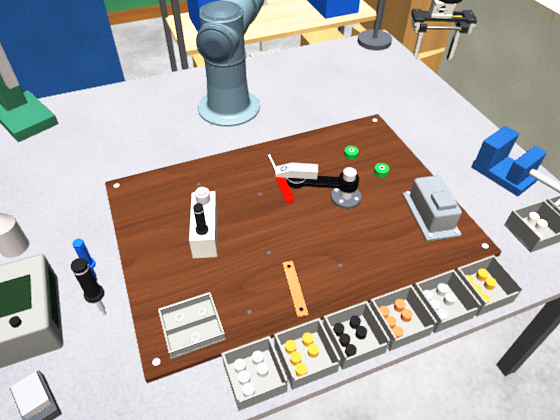

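View pics/top0.png

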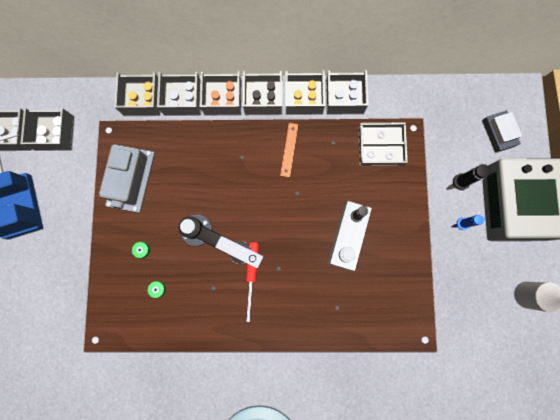

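The scene picture shows the stand at (203,225), the swing arm at (320,182) with its pivot at (347,190), and the bolt nose at (297,172). The top picture shows the stand at (350,237), the bolt nose at (245,255) and the pivot at (195,230).

Things that could be taken for the probe:
- The black one in the stand: scene (200,217), top (360,212).
- A big black one lying off the board: scene (87,280), top (468,178).
- A blue one: scene (82,250), top (470,222).

I choose the smaller black one standing in the stand, and will check it in a close crop.

Run:
```python
from h import *
a=load('scene0')['image'][:,:,::-1];b=load('top0')['image'][:,:,::-1]
c=lambda i,u,v,w,h:cv2.resize(i[v:v+h,u:u+w],(400,300),interpolation=cv2.INTER_CUBIC)
cv2.imwrite('pics/crop1.png',np.vstack([np.hstack([c(a,160,180,100,75),c(b,310,200,100,75)]),np.hstack([c(a,265,145,100,75),c(b,180,210,100,75)])]))
```

```text
(no output)
```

View pics/crop1.png

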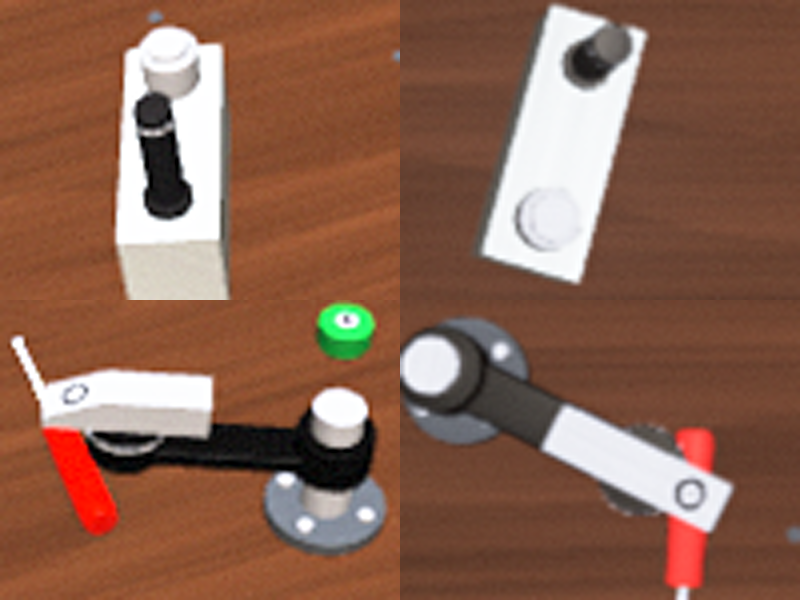

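The crop confirms a plain black probe standing in the stand, with its handle top at scene (198,206) and top (363,211), and the steel plug gauge in the other hole. The ring is clear at scene (283.5,168) and top (252,258).

Run:
```python
from h import *
from scipy import ndimage as nd
S,T=load('scene0'),load('top0')
np.set_printoptions(precision=4,suppress=True)
def ringc(f,u,v,r=6):
    g=cv2.cvtColor(f['image'],cv2.COLOR_RGB2GRAY).astype(float); u,v=int(u),int(v)
    p=g[v-r:v+r+1,u-r:u+r+1]; big=cv2.resize(p,None,fx=8,fy=8,interpolation=cv2.INTER_CUBIC)
    th=(np.median(big)+big.min())/2+10
    m=(big<th).astype(np.uint8); out=[]
    for c in cv2.findContours(m,cv2.RETR_CCOMP,cv2.CHAIN_APPROX_NONE)[0]:
        if len(c)>20:
            e=cv2.fitEllipse(c); x,y=(np.array(e[0])+.5)/8-.5; out.append((round(u-r+x,2),round(v-r+y,2),np.array(e[1])/8,len(c)))
    return out
print('scene ring',ringc(S,283.5,168)); print('top ring',ringc(T,252,258))
# stand top in top view
g=cv2.cvtColor(T['image'],cv2.COLOR_RGB2HSV)
m=((g[...,2]>190)&(g[...,1]<60)).astype(np.uint8)
for nm,box in (('stand',(325,195,380,276)),('bolt',(205,225,270,272))):
    u0,v0,u1,v1=box; k=np.zeros_like(m); k[v0:v1,u0:u1]=m[v0:v1,u0:u1]
    cs=max(cv2.findContours(k,0,1)[0],key=cv2.contourArea); r=cv2.minAreaRect(cv2.convexHull(cs)); b=cv2.boxPoints(r)
    print(nm,r,b.tolist())
    P=np.array([onz(T,*q,0.09 if nm=='stand' else .12) for q in b]); print(P,P.mean(0),np.linalg.norm(np.diff(P,axis=0),axis=1))
# post top tri: ellipse of white cap
for nm,f,box in(('T',T,(178,212,205,245)),('S',S,(338,160,362,180))):
    hs=cv2.cvtColor(f['image'],cv2.COLOR_RGB2HSV); u0,v0,u1,v1=box
    k=((hs[...,2]>(195 if nm=='T' else 225))&(hs[...,1]<60)).astype(np.uint8);kk=k*0;kk[v0:v1,u0:u1]=k[v0:v1,u0:u1]
    cs=max(cv2.findContours(kk,0,1)[0],key=cv2.contourArea);e=cv2.fitEllipse(cs);print('post',nm,e,onz(f,*e[0],.12))
sr=(283.4,167.9);tr=(252.1,257.9)
print(tri(S,sr,T,tr),onz(T,*tr,.118),onz(S,*sr,.118))
print('probe top',tri(S,(197.9,205.9),T,(363.1,210.7)),onz(T,363.1,210.7,.176),onz(S,197.9,205.9,.176))
```

```text
scene ring [(np.float64(281.29), np.float64(169.9), array([0.8381, 1.4111]), 27), (np.float64(285.99), np.float64(167.05), array([0.8455, 1.2084]), 23), (np.float64(279.95), np.float64(162.99), array([ 3.0248, 16.4941]), 239)]
top ring [(np.float64(246.59), np.float64(263.71), array([1.7338, 3.3096]), 63), (np.float64(252.01), np.float64(258.01), array([6.7085, 7.0744]), 271), (np.float64(257.44), np.float64(252.3), array([1.7416, 3.1674]), 61)]
stand ((350.6905517578125, 235.4140167236328), (25.31911277770996, 64.76982116699219), 15.5241117477417) [[329.8251953125, 263.2292175292969], [347.16046142578125, 200.8223114013672], [371.555908203125, 207.59881591796875], [354.22064208984375, 270.0057373046875]]
[[ 0.4597 -0.1763  0.09  ]
 [ 0.6136 -0.2229  0.09  ]
 [ 0.5961 -0.2828  0.09  ]
 [ 0.4432 -0.235   0.09  ]] [ 0.5282 -0.2292  0.09  ] [0.1607 0.0624 0.1602]
bolt ((238.90000915527344, 251.2000274658203), (46.51021194458008, 12.969194412231445), 26.56505012512207) [[215.20001220703125, 246.60003662109375], [221.0, 235.00003051757812], [262.6000061035156, 255.80001831054688], [256.8000183105469, 267.4000244140625]]
[[ 0.4997  0.0987  0.12  ]
 [ 0.5273  0.0853  0.12  ]
 [ 0.4774 -0.0143  0.12  ]
 [ 0.4503 -0.0007  0.12  ]] [0.4887 0.0422 0.12  ] [0.0307 0.1114 0.0304]
post T ((187.03025817871094, 225.85720825195312), (12.709946632385254, 13.674335479736328), 72.5221939086914) [0.5498 0.1675 0.12  ]
post S ((349.6563720703125, 171.59376525878906), (8.426274299621582, 12.327499389648438), 102.70952606201172) [0.5509 0.1678 0.12  ]
(array([0.4728, 0.0111, 0.1182]), np.float64(0.0008697505793174845)) [0.4727 0.0107 0.118 ] [0.4726 0.0116 0.118 ]
probe top (array([ 0.576 , -0.2435,  0.175 ]), np.float64(0.0017440292702656701)) [ 0.5757 -0.2441  0.176 ] [ 0.5773 -0.2428  0.176 ]
```

>>> {"name": "move_arm", "arguments": {
  "moves": [
    [-0.025,-0.0257,0,0,0,0],
    [-0.05,-0.0513,0,0,0,0],
    [-0.075,-0.077,0,0,0,0],
    [-0.1,-0.1026,0,0,0,0],
    [-0.125,-0.1283,0,0,0,0]
  ],
  "grip": -0.05
}}

```text
time_s: 0.52
ee_pos: [0.3242, 0.4258, 0.2299]
eef_rot: [[-0.916, 0.401, -0.001], [0.401, 0.916, -0.001], [0.0, -0.001, -1.0]]
wrist_force: [0.9, -0.8, 0.2]
gripper_width: 0.064
gripper_force: 0.0
```

>>> {"name": "move_arm", "arguments": {
  "moves": [
    [-0.025,-0.0257,0,0,0,0],
    [-0.05,-0.0513,0,0,0,0],
    [-0.075,-0.077,0,0,0,0],
    [-0.1,-0.1026,0,0,0,0],
    [-0.125,-0.1283,0,0,0,0]
  ]
}}

```text
time_s: 0.93
ee_pos: [0.387, 0.258, 0.2301]
eef_rot: [[-0.916, 0.402, -0.0], [0.402, 0.916, -0.0], [0.0, -0.0, -1.0]]
wrist_force: [0.4, 0.5, -0.4]
gripper_width: 0.0492
gripper_force: 0.0
```

>>> {"name": "move_arm", "arguments": {
  "moves": [
    [-0.025,-0.0257,0,0,0,0],
    [-0.05,-0.0513,0,0,0,0],
    [-0.075,-0.077,0,0,0,0],
    [-0.1,-0.1026,0,0,0,0],
    [-0.125,-0.1283,0,0,0,0]
  ]
}}

```text
time_s: 1.35
ee_pos: [0.4499, 0.0903, 0.2302]
eef_rot: [[-0.916, 0.402, -0.0], [0.402, 0.916, 0.0], [0.0, 0.0, -1.0]]
wrist_force: [0.6, -0.4, 0.3]
gripper_width: 0.0495
gripper_force: 0.0
```

>>> {"name": "move_arm", "arguments": {
  "moves": [
    [-0.025,-0.0257,0,0,0,0],
    [-0.05,-0.0513,0,0,0,0],
    [-0.075,-0.077,0,0,0,0],
    [-0.1,-0.1026,0,0,0,0],
    [-0.125,-0.1283,0,0,0,0]
  ]
}}

```text
time_s: 1.77
ee_pos: [0.5128, -0.0775, 0.2301]
eef_rot: [[-0.915, 0.402, -0.0], [0.402, 0.915, 0.0], [0.001, 0.0, -1.0]]
wrist_force: [1.2, -0.7, -0.3]
gripper_width: 0.0492
gripper_force: 0.0
```

>>> {"name": "move_arm", "arguments": {
  "moves": [
    [-0.03,-0.03,0,0,0,0],
    [-0.06,-0.06,0,0,0,0],
    [-0.09,-0.09,0,0,0,0],
    [-0.11,-0.113,0,0,0,0],
    [-0.1248,-0.1271,0,0,0,0]
  ]
}}

```text
time_s: 2.18
ee_pos: [0.5761, -0.2457, 0.2297]
eef_rot: [[-0.915, 0.404, -0.001], [0.404, 0.915, -0.0], [0.001, -0.0, -1.0]]
wrist_force: [0.9, -0.8, 0.2]
gripper_width: 0.0493
gripper_force: 0.0
```

>>> {"name": "move_arm", "arguments": {
  "moves": [
    [0,0,0,0,0,0],
    [0,0,0,0,0,0]
  ]
}}

```text
time_s: 2.35
ee_pos: [0.5756, -0.2428, 0.2296]
eef_rot: [[-0.915, 0.403, -0.001], [0.403, 0.915, 0.001], [0.002, 0.001, -1.0]]
wrist_force: [0.0, 0.4, 0.5]
gripper_width: 0.0492
gripper_force: 0.0
```

Run:
```python
from h import *
grab('scene','scene1.png');s=bot.observe();print(s['ee_pos'],s['joints'],s['wrist_force'])
a=load('scene1')['image'][:,:,::-1]
cv2.imwrite('pics/c2.png',cv2.resize(a[110:260,110:310],(800,600),interpolation=cv2.INTER_CUBIC))
```

```text
[ 0.57555553 -0.24181522  0.22977949] [-3.31865173e+01  1.07467402e+01  9.31767483e+01  1.53178761e-02
  7.61657867e+01 -9.94722035e+01] [-0.07328344  0.60114693  0.31153069]
```

View pics/c2.png

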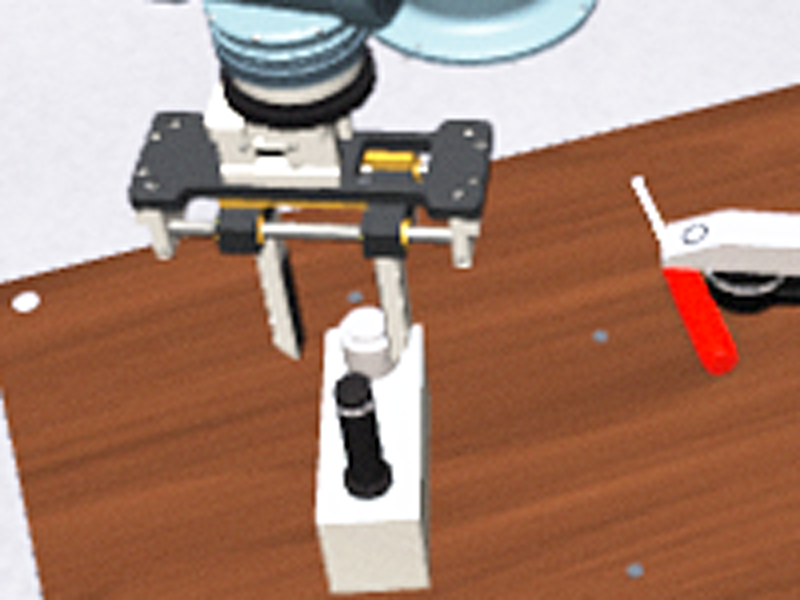

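The crop shows the open fingers, tips at crop (290,352) and (398,360), straddling the probe's handle top at (352,388) from above. Nothing is in the way, so I descend.

>>> {"name": "move_arm", "arguments": {
  "moves": [
    [0,0,0.025,0,0,0],
    [0,0,0.05,0,0,0],
    [0,0,0.07,0,0,0],
    [0,0,0.087,0,0,0],
    [0,0,0.087,0,0,0]
  ]
}}

```text
time_s: 2.82
ee_pos: [0.5734, -0.2392, 0.1392]
eef_rot: [[-0.916, 0.401, -0.007], [0.401, 0.916, 0.005], [0.008, 0.001, -1.0]]
wrist_force: [-0.1, -0.7, 0.0]
gripper_width: 0.0492
gripper_force: 0.0
```

>>> {"name": "move_arm", "arguments": {
  "moves": [
    [0,0,0,0,0,0],
    [0,0,0,0,0,0],
    [0,0,0,0,0,0]
  ],
  "grip": 0.4
}}

```text
time_s: 3.07
ee_pos: [0.5769, -0.2424, 0.1455]
eef_rot: [[-0.916, 0.401, 0.003], [0.401, 0.916, -0.002], [-0.003, -0.0, -1.0]]
wrist_force: [-0.1, 0.5, 0.5]
gripper_width: 0.0328
gripper_force: 0.0
```

>>> {"name": "move_arm", "arguments": {
  "moves": [
    [0,0,0,0,0,0],
    [0,0,0,0,0,0],
    [0,0,0,0,0,0],
    [0,0,0,0,0,0],
    [0,0,0,0,0,0]
  ],
  "grip": 0.42
}}

```text
time_s: 3.48
ee_pos: [0.576, -0.2424, 0.1436]
eef_rot: [[-0.916, 0.402, 0.0], [0.402, 0.916, -0.0], [-0.0, -0.0, -1.0]]
wrist_force: [-1.1, -0.4, 0.3]
gripper_width: 0.0275
gripper_force: 0.0
```

Run:
```python
from h import *
np.set_printoptions(precision=4,suppress=True)
T=grab('top','top2.png');S=grab('scene','scene2.png');s=bot.observe();print(s['ee_pos'],s['eef_rot'],s['joint_vel'],s['gripper_width'])
cv2.imwrite('pics/c3.png',np.hstack([cv2.resize(f['image'][v:v+75,u:u+50,::-1],(400,600),interpolation=cv2.INTER_CUBIC) for f,u,v in((S,175,165),(T,335,185))]))
```

```text
[ 0.5759 -0.2424  0.1434] [[-0.9156  0.4022 -0.0001]
 [ 0.4022  0.9156  0.    ]
 [ 0.0001 -0.     -1.    ]] [ 0.0494  0.0841  0.0551 -0.0777 -0.0667  0.0889] 0.027424774146026593
```

View pics/c3.png

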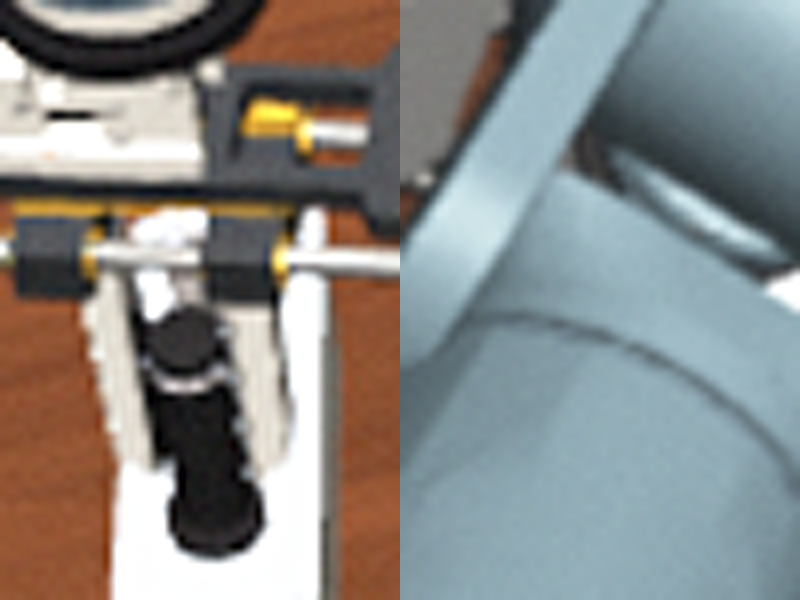

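The left half shows the two pads on either side of the black handle at mid-height, just above the flange. The top view is blocked by the wrist. I close gently.

>>> {"name": "move_arm", "arguments": {
  "moves": [
    [0,0,0,0,0,0],
    [0,0,0,0,0,0],
    [0,0,0,0,0,0],
    [0,0,0,0,0,0]
  ],
  "grip": 0.5
}}

```text
time_s: 3.92
ee_pos: [0.5759, -0.2424, 0.1434]
eef_rot: [[-0.916, 0.402, -0.0], [0.402, 0.916, -0.0], [0.0, -0.0, -1.0]]
wrist_force: [0.1, 0.0, 0.1]
gripper_width: 0.0239
gripper_force: 13.3
```

>>> {"name": "move_arm", "arguments": {
  "moves": [
    [0,0,0,0,0,0],
    [0,0,0,0,0,0],
    [0,0,0,0,0,0],
    [0,0,0,0,0,0]
  ],
  "grip": 0.52
}}

```text
time_s: 4.25
ee_pos: [0.576, -0.2423, 0.1434]
eef_rot: [[-0.916, 0.402, -0.0], [0.402, 0.916, 0.0], [0.0, 0.0, -1.0]]
wrist_force: [-0.4, 0.0, -0.4]
gripper_width: 0.0234
gripper_force: 30.0
```

>>> {"name": "move_arm", "arguments": {
  "moves": [
    [0,0,0,0,0,0],
    [0,0,-0.005,0,0,0],
    [0,0,-0.015,0,0,0],
    [0,0,-0.03,0,0,0],
    [0,0,-0.045,0,0,0]
  ],
  "grip": 0.508
}}

```text
time_s: 4.67
ee_pos: [0.5758, -0.2422, 0.1894]
eef_rot: [[-0.916, 0.402, -0.0], [0.402, 0.916, 0.0], [0.001, 0.0, -1.0]]
wrist_force: [-0.4, 0.6, -0.8]
gripper_width: 0.0238
gripper_force: 24.7
```

>>> {"name": "move_arm", "arguments": {
  "moves": [
    [0,0,-0.018,0,0,0],
    [0,0,-0.036,0,0,0],
    [0,0,-0.054,0,0,0],
    [0,0,-0.072,0,0,0],
    [0,0,-0.085,0,0,0]
  ]
}}

```text
time_s: 5.08
ee_pos: [0.5765, -0.2425, 0.2765]
eef_rot: [[-0.916, 0.402, 0.003], [0.402, 0.916, -0.001], [-0.003, -0.0, -1.0]]
wrist_force: [0.1, 0.4, -0.7]
gripper_width: 0.0235
gripper_force: 24.7
```

>>> {"name": "move_arm", "arguments": {
  "moves": [
    [0,0,0,0,0,0],
    [0,0,0,0,0,0],
    [0,0,0,0,0,0]
  ]
}}

```text
time_s: 5.33
ee_pos: [0.5755, -0.242, 0.2723]
eef_rot: [[-0.916, 0.402, -0.001], [0.402, 0.916, 0.001], [0.002, 0.0, -1.0]]
wrist_force: [-0.4, -0.1, -1.2]
gripper_width: 0.0236
gripper_force: 24.7
```

Run:
```python
from h import *
np.set_printoptions(precision=4,suppress=True)
S=grab('scene','scene3.png');s=bot.observe();print(s['ee_pos'],s['eef_rot'],s['gripper_width'],s['gripper_force'],s['wrist_force'])
p=s['ee_pos'];R=s['eef_rot'];
for d in (-.033,.053,.116): print(d,proj(S,p+R[:,2]*d))
cv2.imwrite('pics/c4.png',cv2.resize(S['image'][100:220,130:290,::-1],(800,600),interpolation=cv2.INTER_CUBIC))
```

```text
[ 0.5754 -0.2419  0.2719] [[-0.9156  0.4021 -0.0022]
 [ 0.4021  0.9156  0.0014]
 [ 0.0026  0.0004 -1.    ]] 0.023601758353232326 24.74691867828369 [-0.2003  0.5726 -1.334 ]
-0.033 [190.6872 163.5207]
0.053 [195.7659 192.1448]
0.116 [199.1098 210.991 ]
```

View pics/c4.png

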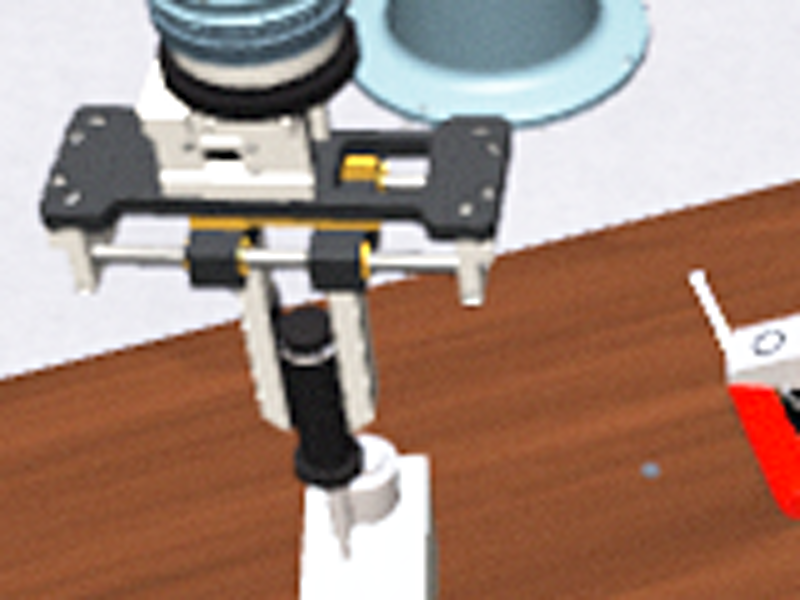

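The crop shows the probe hanging straight in the pads, clear of the stand. Its tip is at crop (346,557), which is scene pixel (199.1,211.3), against the predicted (199.1,211.0). Next I move towards the ring.

>>> {"name": "move_arm", "arguments": {
  "moves": [
    [0.015,0.0105,0,0,0,0],
    [0.035,0.0245,0,0,0,0],
    [0.057,0.04,0,0,0,0],
    [0.078,0.0545,0,0,0,0],
    [0.099,0.069,0,0,0,0]
  ]
}}

```text
time_s: 5.8
ee_pos: [0.5117, -0.1381, 0.2717]
eef_rot: [[-0.915, 0.402, -0.003], [0.402, 0.915, 0.001], [0.003, 0.0, -1.0]]
wrist_force: [-0.1, 0.6, -0.2]
gripper_width: 0.0236
gripper_force: 24.7
```

>>> {"name": "move_arm", "arguments": {
  "moves": [
    [0.021,0.0145,0,0,0,0],
    [0.042,0.029,0,0,0,0],
    [0.063,0.044,0,0,0,0],
    [0.084,0.0585,0,0,0,0],
    [0.099,0.069,0,0,0,0]
  ]
}}

```text
time_s: 6.22
ee_pos: [0.4485, -0.0347, 0.272]
eef_rot: [[-0.916, 0.402, -0.002], [0.402, 0.916, 0.001], [0.003, 0.0, -1.0]]
wrist_force: [0.2, -0.4, -0.6]
gripper_width: 0.0238
gripper_force: 24.7
```

>>> {"name": "move_arm", "arguments": {
  "moves": [
    [0,0,0,0,0,0],
    [0,0,0,0,0,0],
    [0,0,0,0,0,0],
    [0,0,0,0,0,0]
  ]
}}

```text
time_s: 6.55
ee_pos: [0.4505, -0.0371, 0.2731]
eef_rot: [[-0.915, 0.403, -0.001], [0.403, 0.915, 0.0], [0.001, -0.0, -1.0]]
wrist_force: [0.1, 0.2, -0.8]
gripper_width: 0.0236
gripper_force: 24.7
```

```bash
cat > plan.py <<'E'
from h import *
from scipy.spatial.transform import Rotation as Ro
np.set_printoptions(precision=4,suppress=True)
ring=np.array([.4727,.0111,.1182]);post=np.array([.5502,.1677])
h=ring[:2]-post;h/=np.linalg.norm(h)
n=np.r_[np.sin(np.radians(22))*h,np.cos(np.radians(22))]
def plan(dist,L=.116):
    s=bot.observe();R=s['eef_rot'];p=s['ee_pos'];z=R[:,2]
    c=np.cross(z,-n);a=np.arcsin(np.linalg.norm(c));w=c/np.linalg.norm(c)*a
    tip=p+z*L; r=tip-ring
    print('t',s['time_s'],'tip-ring along n %.4f'%(r@n),'lateral',r-n*(r@n),'tilt err',np.degrees(a),'grip',s['gripper_force'],s['gripper_width'],'F',s['wrist_force'],'T',s['wrist_torque'])
    print('shift',R.T@(ring+n*(L+dist)-p),'turn/30',R.T@np.degrees(w)/30,'joints',s['joints'])
E
python3 -c "
from plan import *
plan(.025)"
```

```text
t 6.55 tip-ring along n 0.0559 lateral [-0.013  -0.0294 -0.013 ] tilt err 22.01379386480863 grip 24.74798083305359 0.02358242862350872 F [ 0.1252  0.1638 -0.8385] T [ 0.0193 -0.0465 -0.0237]
shift [0.0014 0.0003 0.0242] turn/30 [-0.733  -0.0341 -0.    ] joints [-19.1248 -15.8933 114.3486  -0.0091  81.5831 -85.3662]
```

>>> {"name": "move_arm", "arguments": {
  "moves": [
    [0,0,0.004,-0.147,-0.007,0],
    [0,0,0.009,-0.293,-0.014,0],
    [0.001,0,0.014,-0.44,-0.02,0],
    [0.001,0,0.019,-0.586,-0.027,0],
    [0.001,0,0.024,-0.733,-0.034,0]
  ]
}}

```text
time_s: 6.97
ee_pos: [0.4497, -0.037, 0.2496]
eef_rot: [[-0.914, 0.37, 0.169], [0.406, 0.849, 0.338], [-0.019, 0.377, -0.926]]
wrist_force: [-0.2, 0.0, -1.2]
gripper_width: 0.0239
gripper_force: 24.6
```

>>> {"name": "move_arm", "arguments": {
  "moves": [
    [0,0,0,0,0,0],
    [0,0,0,0,0,0],
    [0,0,0,0,0,0],
    [0,0,0,0,0,0],
    [0,0,0,0,0,0]
  ]
}}

```text
time_s: 7.38
ee_pos: [0.4497, -0.0357, 0.2501]
eef_rot: [[-0.915, 0.369, 0.167], [0.404, 0.851, 0.335], [-0.018, 0.374, -0.927]]
wrist_force: [-0.0, 0.3, -0.6]
gripper_width: 0.0236
gripper_force: 24.6
```

Run:
```python
from plan import *
plan(.006)
S=grab('scene','scene4.png');T=grab('top','top4.png')
s=bot.observe();p=s['ee_pos']+s['eef_rot'][:,2]*.116
print('tip proj',proj(S,p),proj(T,p),'ring',proj(S,ring),proj(T,ring))
c=lambda f,u,v:cv2.resize(f['image'][v:v+75,u:u+50,::-1],(400,600),interpolation=cv2.INTER_CUBIC)
cv2.imwrite('pics/c5.png',np.hstack([c(S,260,120),c(T,230,215)]))
```

```text
t 7.3833 tip-ring along n 0.0258 lateral [0.0006 0.0007 0.0004] tilt err 0.05426832250378301 grip 24.637923538684845 0.023550977046940137 F [-0.0302  0.3354 -0.571 ] T [-0.2393  0.0848 -0.0445]
shift [ 0.0002 -0.001   0.0198] turn/30 [-0.0012  0.0014 -0.    ] joints [ -31.9352  -18.3504  120.5962   22.1686   80.6921 -102.5029]
tip proj [280.0244 160.9537] [254.436  259.2408] ring [283.221  167.9099] [251.9311 257.8809]
```

View pics/c5.png

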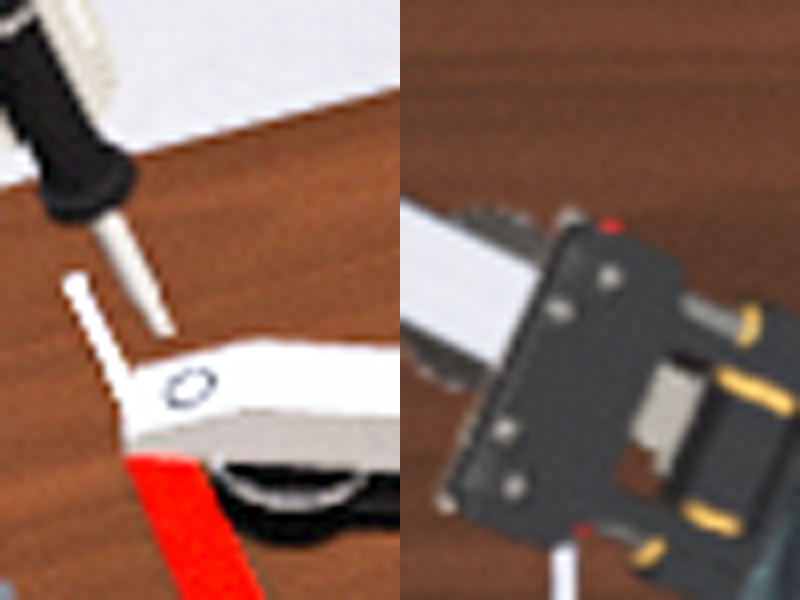

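The left half shows the tip at crop (168,334), scene pixel (280.5,161), poised above the ring at (190,387), scene pixel (283.3,168). Both match the projections to about half a pixel. In the top view the gripper hides the ring. I approach along the normal.

>>> {"name": "move_arm", "arguments": {
  "moves": [
    [0,-0.0005,0.005,0,0,0],
    [0,-0.001,0.01,0,0,0],
    [0,-0.001,0.015,0,0,0],
    [0,-0.001,0.019,0,0,0],
    [0,-0.001,0.021,0,0,0]
  ]
}}

```text
time_s: 7.9
ee_pos: [0.4521, -0.0293, 0.2286]
eef_rot: [[-0.914, 0.37, 0.165], [0.405, 0.85, 0.337], [-0.016, 0.375, -0.927]]
wrist_force: [0.3, -0.2, -1.5]
gripper_width: 0.0238
gripper_force: 24.6
```

>>> {"name": "move_arm", "arguments": {
  "moves": [
    [0,0,0,0,0,0],
    [0,0,0,0,0,0],
    [0,0,0,0,0,0],
    [0,0,0,0,0,0],
    [0,0,0,0,0,0]
  ]
}}

```text
time_s: 8.32
ee_pos: [0.4525, -0.0299, 0.2298]
eef_rot: [[-0.914, 0.37, 0.167], [0.405, 0.85, 0.336], [-0.018, 0.374, -0.927]]
wrist_force: [-0.4, -1.1, -0.3]
gripper_width: 0.0239
gripper_force: 24.6
```

Run:
```python
from plan import *
plan(.0)
for i in range(6):
    S=grab('scene','s5.png'); s=bot.observe(); p=s['ee_pos']+s['eef_rot'][:,2]*.116; print((p-ring)@n, s['wrist_force']@n,s['wrist_force'])
c=lambda f,u,v:cv2.resize(f['image'][v:v+45,u:u+60,::-1],(800,600),interpolation=cv2.INTER_CUBIC)
print(proj(S,p),proj(S,ring))
cv2.imwrite('pics/c6.png',c(S,255,140))
```

```text
t 8.3167 tip-ring along n 0.0046 lateral [-0.0001 -0.0005 -0.0002] tilt err 0.043022967253776946 grip 24.63773488998413 0.02389843054949075 F [-0.3968 -1.1396 -0.3425] T [-0.1963  0.1444 -0.0147]
shift [0.     0.0006 0.0046] turn/30 [0.0004 0.0014 0.    ] joints [ -31.0653  -16.9679  121.7083   22.4478   78.0734 -102.5915]
0.0046202203580540295 -1.2957292295270164 [ 0.2183  1.236  -0.9108]
0.0046059122995098095 -1.0308483788207594 [-0.4694 -0.1571 -1.2528]
0.0045226907100615315 -0.1950358744975646 [ 0.5277 -0.3233 -0.2329]
0.004465382143667571 -1.4253188749407362 [ 0.5488  0.5579 -1.2369]
0.004451771365124442 -1.0497308591508354 [-0.2091 -0.3955 -1.3129]
0.00442954527035936 -1.5562276940588124 [ 0.2626  0.0278 -1.6213]
[282.4277 166.768 ] [283.221  167.9099]
```

View pics/c6.png

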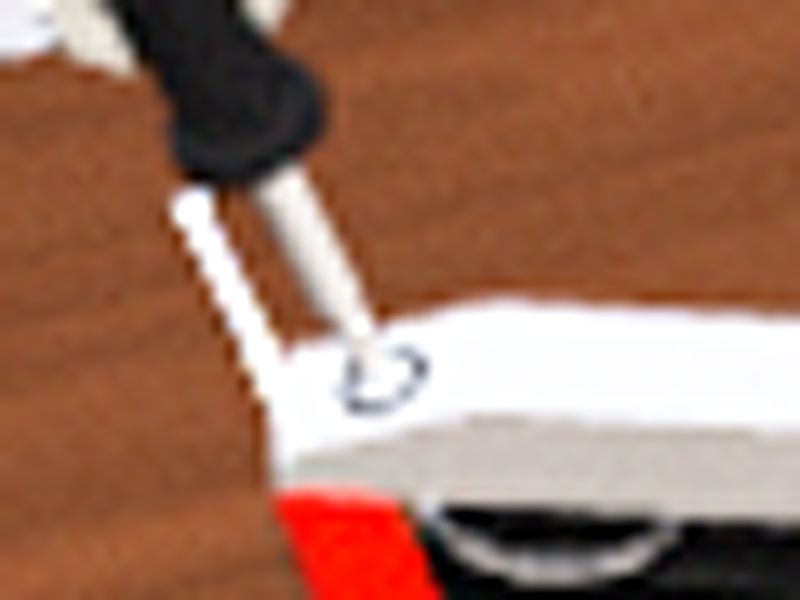

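The crop shows the tip end at about (370,364), just above the ring interior, with the ring centre at (383,378). It is on line and about 4.5 mm off the surface. The free-hang force along the normal is about -1.1 N. I press in steps.

>>> {"name": "move_arm", "arguments": {
  "moves": [
    [0,0,0.002,0,0,0],
    [0,0.0005,0.004,0,0,0],
    [0,0.0005,0.006,0,0,0],
    [0,0.0005,0.007,0,0,0],
    [0,0.0005,0.007,0,0,0]
  ]
}}

```text
time_s: 9.03
ee_pos: [0.4538, -0.027, 0.2234]
eef_rot: [[-0.914, 0.37, 0.166], [0.405, 0.85, 0.336], [-0.018, 0.374, -0.927]]
wrist_force: [-0.8, -0.0, 1.9]
gripper_width: 0.0238
gripper_force: 24.6
```

>>> {"name": "move_arm", "arguments": {
  "moves": [
    [0,0,0,0,0,0],
    [0,0,0,0,0,0],
    [0,0,0,0,0,0],
    [0,0,0,0,0,0],
    [0,0,0,0,0,0]
  ]
}}

```text
time_s: 9.45
ee_pos: [0.4538, -0.0271, 0.2234]
eef_rot: [[-0.914, 0.37, 0.167], [0.405, 0.85, 0.336], [-0.018, 0.374, -0.927]]
wrist_force: [-1.0, -0.8, 1.2]
gripper_width: 0.0234
gripper_force: 24.6
```

```bash
cat >> plan.py <<'E'
def force(k=10):
    F=[];A=[]
    for i in range(k):
        bot.grab_frame('scene'); s=bot.observe(); F.append(s['wrist_force']);A.append((s['ee_pos']+s['eef_rot'][:,2]*.116-ring)@n)
    F=np.mean(F,0);print('dist',np.mean(A),'F.n',F@n,'F',F)
E
python3 -c "
from plan import *
plan(-.005);force()"
```

```text
t 9.45 tip-ring along n -0.0025 lateral [ 0.     -0.0001 -0.    ] tilt err 0.033204213720424904 grip 24.63934153318405 0.023447688451106067 F [-1.0359 -0.8251  1.1587] T [-0.2127  0.1298  0.0488]
shift [-0.      0.0001  0.0025] turn/30 [0.0004 0.001  0.    ] joints [ -30.6316  -16.4612  122.0075   22.5416   77.1787 -102.5126]
dist -0.0025434941194195588 F.n 2.179729143843894 F [-0.3982 -0.8844  1.9593]
```

>>> {"name": "move_arm", "arguments": {
  "moves": [
    [0,0,0.001,0,0,0],
    [0,0,0.002,0,0,0],
    [0,0,0.0021,0,0,0],
    [0,0,0.0021,0,0,0],
    [0,0,0.0021,0,0,0]
  ]
}}

```text
time_s: 10.37
ee_pos: [0.4541, -0.0263, 0.2215]
eef_rot: [[-0.914, 0.37, 0.167], [0.405, 0.85, 0.336], [-0.018, 0.374, -0.927]]
wrist_force: [-0.7, -1.1, 2.3]
gripper_width: 0.0237
gripper_force: 24.6
```

>>> {"name": "move_arm", "arguments": {
  "moves": [
    [0,0,0,0,0,0],
    [0,0,0,0,0,0],
    [0,0,0,0,0,0],
    [0,0,0,0,0,0],
    [0,0,0,0,0,0]
  ]
}}

```text
time_s: 10.78
ee_pos: [0.4541, -0.0263, 0.2214]
eef_rot: [[-0.914, 0.37, 0.167], [0.405, 0.85, 0.336], [-0.017, 0.374, -0.927]]
wrist_force: [-0.5, -1.4, 2.8]
gripper_width: 0.0233
gripper_force: 24.6
```

Run:
```python
from plan import *
plan(-.005);force(16)
S=grab('scene','s7.png');T=load('scene0')
d=np.abs(S['image'].astype(int)-T['image']).max(2)[160:200,300:380]; print('arm changed px',(d>40).sum())
s=bot.observe();p=s['ee_pos'];z=s['eef_rot'][:,2];print('flange',proj(S,p+z*.053),'stem end',proj(S,p+z*.098),'ring',proj(S,ring))
cv2.imwrite('pics/c7.png',cv2.resize(S['image'][140:185,255:315,::-1],(800,600),interpolation=cv2.INTER_CUBIC))
```

```text
t 10.7833 tip-ring along n -0.0047 lateral [-0.0001  0.     -0.    ] tilt err 0.022121141588820517 grip 24.639903903007507 0.02330327255974457 F [-0.4703 -1.4484  2.8326] T [-0.254   0.1023 -0.0359]
shift [-0.0001  0.0001  0.0003] turn/30 [ 0.0005  0.0006 -0.    ] joints [ -30.5168  -16.3003  122.1037   22.5712   76.913  -102.5093]
dist -0.004685368036657858 F.n 3.1519611236609095 F [-0.5035 -1.3082  2.8355]
arm changed px 0
flange [275.0576 151.9481] stem end [281.3929 164.3453] ring [283.221  167.9099]
```

View pics/c7.png

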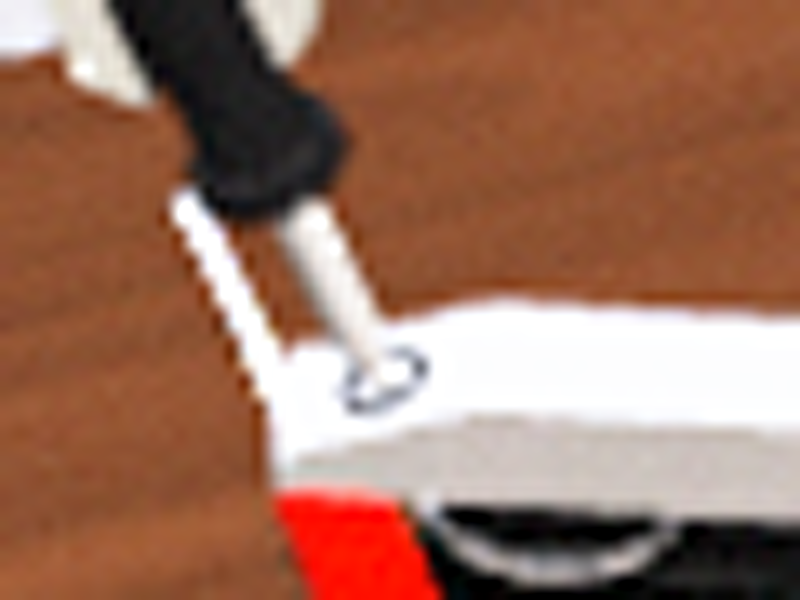

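The tip stands inside the ring, with its end at about (384,376) on ring centre (384,378). The contact force is about 4.1 N along the normal, which means roughly 5 mm of plunger. The tilt error is 0.02°, the grip is 24.6 N, and the swing arm's pixels have not changed.

```bash
python3 -c "
from bench import bot
print(bot.sign_off())"
```

```text
the job is handed in; nothing more can be done
None
```

The job is handed in: the probe's tip is held inside the ring, square to the slope by measurement, pressed in about 5 mm (about 4 N) with a 24.6 N grip (it briefly reached 30.0 N, the limit, while closing), and the swing arm shows no movement in the images.

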